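# Tamp pins home in a feeder magazine

## Robot

A 7-joint arm with a two-finger parallel gripper is mounted at the origin on the work surface. World frame = base frame: x ahead of the robot, y to its left, z up, the work surface at z = 0. Lengths are in m, angles in rad, forces in N, time in s.
With the tool pointing down it reaches from about 0.35 to 0.9 m from the base axis. Payload 8.1 kg.
Tool frame: the origin (TCP) lies midway between the tips of the shut fingers; the grasp point (between the pads) lies 19 mm behind it; z points along the fingers, y is the direction in which the jaws open and shut (so a half turn about z gives the same grasp; the last joint's range is limited). The gripper opens to 85 mm and grips with 20 to 120 N. Pads are 22 mm wide; open, the fingers measure 114 mm over their backs; the gripper's body (76 mm by 85 mm) begins 54 mm behind the grasp point. The pads swing forward as they close: fully open they stand 13 mm farther back than shut.
Start: joints at [1.118, 0.434, 0.025, 1.573, -0.012, 1.134, -0.075], TCP at [0.214, -0.587, 0.231] pointing down, gripper open.
Joint ranges: [-2.62, 2.62], [-0.44, 2.09], [-1.27, 1.32], [0.08, 2.57], [-1.32, 4.46], [0.12, 2], [-2.74, 2.74]. Speed limits (rad/s): [2.22, 2.22, 3.01, 3.01, 3.14, 3.14, 3.14].

## Interface

Orientations are given as a unit quaternion [x, y, z, w].
In Python, from workcell import r, eyes, order, look_for, outline_of gives the robot as it stands. The module is installed in compiled form; this text tells all that it offers.
- The arm moves only by the shell command python3 -m crank 'ROWS' [FORCE]. ROWS is JSON, a list of rows, each an object with "translation": the shift along the world's x, y, z in mm, a list of three; "spin": the turn about the world's z in rad; "jaw": the finger opening in mm, from 0 to 85.4. A call has 1 to 20 rows; each row is the pose to reach, as a shift and turn from the pose measured when the call began; what a row does not reach only later rows make up. A row lasts 1/10 s, in which the tool goes at most 50 mm and 8.59 degrees, less where a joint would pass 70% of its speed; a pose out of reach is approached as far as the arm can. A call with a gripper value outside its range is refused whole. The fingers move at their own pace and stop on an object; FORCE is the grip in N (left out, the last holds). Time passes only in rows, so rows that repeat a pose let the fingers close. It gives the time, the measured TCP pose, the force and the opening at its end, in the units of the state.
- r.state(): the state, without advancing time (a new reading comes with each control period).
- eyes.grab_frame(name): name is "scene" or "top" or "wrist"; returns a dict with "color" (384x512x3 uint8, red, green, blue), "intrinsics" (3x3 intrinsics, pixels), "pose" (4x4, takes a point from camera to world coordinates). Camera axes: x right, y down, z forward; pixel columns grow to the right and rows downward; lengths in m; the calibration is good to about 2 mm. The wrist camera is an equidistant fisheye: a pixel r from the principal point sees the ray r / f radians off the axis. A picture is of the moment at which its call begins. There is no depth.
- order.finish_job(): hands the job in, once; it reports no verdict.
Trained networks look in a picture, given as the dict that the camera call returned (one of the last four; its "shot" number tells which), for a name from the list of things; names that differ only in an ending like _2 or _b are one class to them, and where a whole thing is asked for, a point or a joint stands for the part that bears it (a point fixed in the world has none). Each returns a list of dicts, best first, with "score" (0 to 1); they miss things now and then, are a little off and sometimes report something else, mostly with a low value. They report only what shows in the picture. A call takes as long as a camera call.
- look_for(label, picture): "rect" ([left, top, right, bottom] in pixels, round what is visible of it).
- outline_of(label, picture): "region" (384x512 bool, what is visible of it) and "rect" ([left, top, right, bottom] in pixels, round what is visible of it).
The state is a dict: "time": time; "qpos": joint angles; "joint_velocities": joint speeds; "joint_efforts": joint torques, N m; "position": TCP position; "orientation": TCP orientation; "ft_force": force on the tool from outside, world axes, zero at the start; "wrist_torque": the same for the moment, N m; "grip_width": finger opening in m.
Only numpy, scipy, OpenCV 4.12 (cv2) and the standard library are available. Lean on these libraries where they do the work, as an engineer would, in place of code of your own. Each camera call takes 0.05 s, during which the arm holds its last target.

## Task

Load the loose slim aluminium pin into the mouth of the clear magazine tube, on top of the pin that has stuck part-way down it. Then take the tamping rod from its stand and push both pins down the tube until they bottom out on the stop, pressing firmly (about 15 N) for half a second but never with more than 35 N. Finally stand the rod back upright in its stand, let go, and leave the fat pin, bearing ring, screwdriver and carton where they are.

Things in the scene. Friction and masses are not known exactly. Their poses are not given: they have to be found in the camera images.
- magazine: fixed upright magazine: clear round tube, outside 35 mm, bore 29 mm, on an aluminium foot 76 x 76 x 16 mm. Origin: centre of the foot's underside, z up the tube. A sprung strip in its +y wall (own frame), from 25 mm below the mouth down, presses the pins to the -y wall, 1.5 mm off the axis, and rubs so that they do not fall: pushing them down takes about 3 to 7 N
- mouth (a point): centre of the tube's open top, on its axis, 150 mm above the bench; the top 6 mm flare to 38 mm inside, 45 mm outside. In the tube is a stop with a hard rubber face (yields 1 mm per 5 N), 110 to 130 mm below the mouth (set anew each time, not measured): at the bottom the push rises well above the rubbing. The top of two bottomed pins is 30 to 50 mm below the mouth
- pin: the pin to load: plain aluminium cylinder, diameter 26 mm, height 40 mm, 57 g, standing on the bench; origin: centre of its underside, z along its axis
- pin_center (a point): centre of that pin, 20 mm above its underside
- lower_pin: identical pin stuck upright in the tube, its top 30 to 36 mm below the mouth; origin: centre of its underside. A second pin let into the mouth falls freely onto it and then stands 4 to 10 mm proud of the mouth
- lower_pin_center (a point): centre of the pin in the tube
- rod: loose tamping rod, 145 mm long, about 160 g: steel shank of diameter 20 mm, 100 mm long, with a round black handle of diameter 30 mm, 45 mm long, above it. Stands in the stand, handle up; origin: centre of the flat foot, z up towards the handle
- rod_foot (a point): centre of the rod's flat lower end
- rod_handle (a point): centre of the rod's handle, 122.5 mm above the foot
- stand: fixed grey block 70 x 70 x 60 mm with one round upright hole in its middle, 25 mm wide (chamfered to 31 mm) and 50 mm deep, in which the rod's foot stands 10 mm above the bench; origin: centre of its underside
- stand_hole0 (a point): centre of the hole's mouth on the stand's top, 60 mm above the bench
- fat_pin: bystander: aluminium cylinder, diameter 38 mm, height 40 mm (too wide for the tube), near the slim pin; origin: centre of its underside
- bearing: bystander: steel bearing ring lying flat, 52 mm wide, 15 mm high; origin: centre of its underside
- screwdriver: bystander: screwdriver lying on the bench beyond the magazine
- carton: bystander: cardboard box 90 x 70 x 50 mm; origin: centre of its underside

How it is judged:
By the outcome, as a careful person would: the job done as asked, in the order asked, and still so for the second after the job is handed in, with the robot touching nothing.
It also fails if it takes over 67 s, if anything falls off the work surface, if the arm or the gripper's body presses on something with over 40 N, if the wrist force passes 120 N, or if a joint passes its speed limit or range.

## Working session

There is one attempt and no reset: what is moved stays moved. The work goes in short steps, Python scripts to look and compute and a shell command to move; the robot and the scene stay as the last step left them, time stands still between calls to the robot, and variables do not carry over. Pictures are saved under pics/ and viewed, and the job is handed in when it is done.

```bash
mkdir -p pics
cat > h.py <<'E'
import numpy as np, cv2
from workcell import r, eyes, order, look_for, outline_of
def save(p,n): cv2.imwrite('pics/'+n+'.png',cv2.cvtColor(p['color'],cv2.COLOR_RGB2BGR))
def ray(p,u,v):
    K=np.array(p['intrinsics']);T=np.array(p['pose'])
    d=np.array([(u-K[0,2])/K[0,0],(v-K[1,2])/K[1,1],1.]);d=T[:3,:3]@d
    return T[:3,3],d
def onz(p,u,v,z):
    o,d=ray(p,u,v);return o+d*(z-o[2])/d[2]
def proj(p,X):
    K=np.array(p['intrinsics']);T=np.array(p['pose'])
    c=T[:3,:3].T@(np.array(X)-T[:3,3]);return K[0,0]*c[0]/c[2]+K[0,2],K[1,1]*c[1]/c[2]+K[1,2]
E
python3 - <<'E'
from h import *
s=r.state();print({k:np.round(v,4).tolist() for k,v in s.items()})
for n in ['scene','top']:
    p=eyes.grab_frame(n);save(p,n+'0');print(n,np.round(p['pose'],3).tolist(),np.round(p['intrinsics'],1).tolist())
    for l in ['magazine','pin','lower_pin','rod','stand','fat_pin','bearing','screwdriver','carton']:
        print(l,[(round(d['score'],2),np.round(d['rect'],1).tolist()) for d in look_for(l,p)[:3]])
E
```

```text
{'time': 0.0, 'qpos': [1.1184, 0.4352, 0.025, 1.5742, -0.0116, 1.134, -0.0751], 'joint_velocities': [-0.0004, 0.0002, 0.0016, 0.0001, 0.0002, -0.0002, -0.0005], 'joint_efforts': [0.0005, -67.0479, 1.0247, -31.6222, 0.0155, 0.0124, -0.0001], 'position': [0.2139, -0.5867, 0.2305], 'orientation': [0.9848, 0.1739, -0.0002, -0.0008], 'ft_force': [0.0621, -0.5758, 0.3921], 'wrist_torque': [0.0515, -0.0178, -0.0423], 'grip_width': 0.0855}
scene [[0.716, 0.364, -0.596, 1.262], [0.698, -0.394, 0.598, -0.567], [-0.017, -0.844, -0.536, 0.701], [0.0, 0.0, 0.0, 1.0]] [[475.1, 0.0, 252.9], [0.0, 475.1, 192.1], [0.0, 0.0, 1.0]]
magazine [(0.6, [203.5, 184.5, 245.6, 258.5])]
pin [(0.67, [153.9, 287.2, 165.9, 312.2])]
lower_pin []
rod [(0.8, [265.3, 143.5, 281.7, 173.5]), (0.21, [290.2, 146.9, 329.3, 182.4])]
stand [(0.58, [257.3, 167.9, 294.8, 203.7])]
fat_pin [(0.63, [92.5, 252.6, 109.2, 272.5])]
bearing [(0.65, [250.9, 153.0, 267.2, 167.9])]
screwdriver []
carton [(0.93, [289.9, 149.7, 327.3, 177.7])]
top [[0.005, -0.984, 0.176, 0.408], [-1.0, -0.004, 0.005, 0.093], [-0.004, -0.177, -0.984, 1.123], [0.0, 0.0, 0.0, 1.0]] [[453.1, 0.0, 250.4], [0.0, 453.1, 185.3], [0.0, 0.0, 1.0]]
magazine [(0.73, [270.1, 173.7, 310.3, 216.3])]
pin []
lower_pin [(0.42, [290.7, 182.0, 300.7, 189.8])]
rod [(0.71, [177.6, 203.5, 194.5, 218.8])]
stand [(0.66, [169.8, 202.2, 206.4, 232.5])]
fat_pin [(0.48, [377.7, 242.0, 399.2, 257.9])]
bearing [(0.78, [137.4, 268.5, 157.1, 289.3])]
screwdriver [(0.79, [288.3, 84.9, 307.6, 161.5])]
carton [(0.83, [100.8, 198.6, 146.8, 242.7])]
```

View pics/scene0.png

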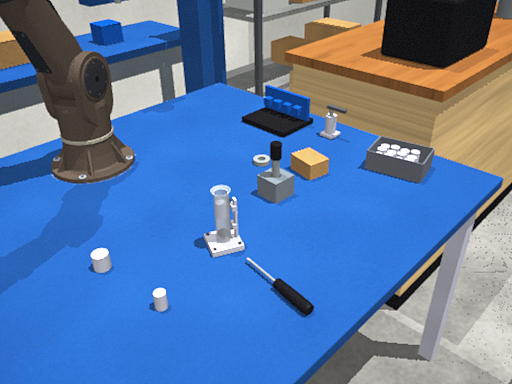

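View pics/top0.png

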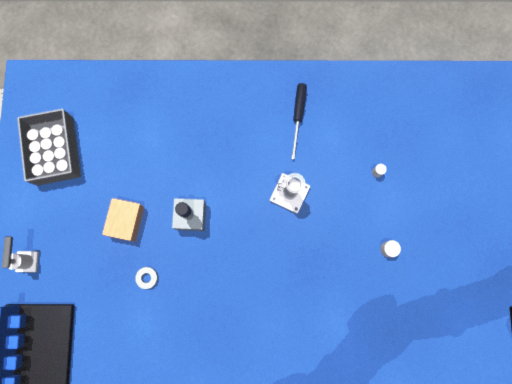

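The scene view shows the slim pin at about (160,300), the fat pin at (101,261), the magazine at (222,225) and the rod in its stand at (276,170). The top view has the slim pin at (380,171), the magazine mouth at (294,184) and the rod handle at (182,210).

Run:
```python
from h import *
t=eyes.grab_frame('top');s=eyes.grab_frame('scene')
def crop(p,x,y,w,h,k): return cv2.resize(cv2.cvtColor(p['color'],cv2.COLOR_RGB2BGR)[y:y+h,x:x+w],None,fx=k,fy=k,interpolation=cv2.INTER_CUBIC)
a=np.vstack([np.hstack([crop(t,360,150,40,40,7),crop(t,265,165,50,50,5.6)[:280,:280]]),np.hstack([crop(t,165,195,50,40,5.6)[:224,:280],crop(t,370,230,50,40,5.6)[:224,:280]])])
b=np.vstack([np.hstack([crop(s,140,280,40,40,7),crop(s,195,180,56,80,3.5)[:280]]),])
c=crop(s,250,135,50,70,5)
cv2.imwrite('pics/ca.png',a);cv2.imwrite('pics/cb.png',b);cv2.imwrite('pics/cc.png',c)
for p,n,z in [(t,'top',0),(s,'scene',0)]:
  for l in ['pin','fat_pin','lower_pin','magazine','rod','stand']:
    for d in outline_of(l,p)[:2]:
        m=d['region'];v,u=np.nonzero(m);print(n,l,round(d['score'],2),np.round(d['rect'],1),u.mean().round(1),v.mean().round(1),onz(p,u.mean(),v.mean(),.02).round(4))
```

```text
top pin 0.64 [369.8 164.3 383.4 178.8] 378.2 170.7 [ 0.6446 -0.2191  0.02  ]
top fat_pin 0.74 [380.6 240.3 401.8 260.5] 390.6 248.7 [ 0.4526 -0.2404  0.02  ]
top fat_pin 0.52 [168.1 199.5 205.2 231.6] 190.4 215.9 [0.5297 0.2443 0.02  ]
top lower_pin 0.5 [293.8 180.6 300.6 188.6] 294.0 184.8 [ 0.6081 -0.0098  0.02  ]
top magazine 0.93 [268.4 172.3 310.7 213.1] 289.3 192.5 [0.5886 0.002  0.02  ]
top magazine 0.72 [169.8 199.2 203.5 234.7] 190.3 216.3 [0.5288 0.2445 0.02  ]
top rod 0.5 [177.4 203.9 194.8 219.1] 183.7 210.4 [0.5432 0.2611 0.02  ]
top stand 0.79 [166.4 202.2 205.  232.2] 190.6 215.9 [0.5297 0.2439 0.02  ]
scene pin 0.6 [155.2 287.8 163.8 311.4] 160.0 299.7 [ 0.6472 -0.2174  0.02  ]
scene fat_pin 0.64 [ 90.9 251.4 109.8 273.3] 100.1 260.0 [ 0.4526 -0.2359  0.02  ]
scene magazine 0.82 [205.6 183.1 244.  261.2] 223.1 224.1 [0.553  0.0394 0.02  ]
scene rod 0.71 [267.1 142.6 281.2 177.4] 275.0 157.3 [0.4172 0.3772 0.02  ]
scene stand 0.63 [257.5 170.6 291.9 202.3] 274.6 186.1 [0.5268 0.2539 0.02  ]
```

View pics/ca.png

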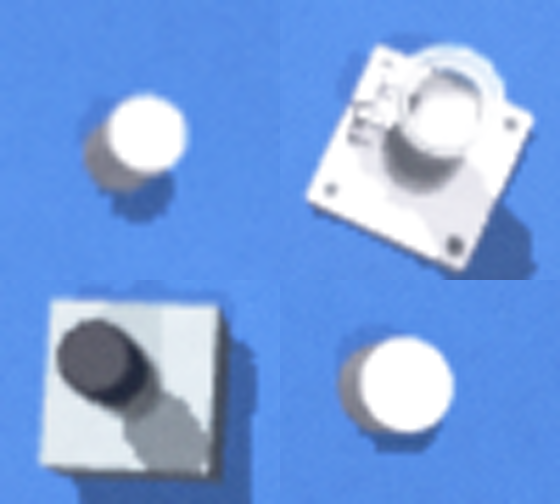

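View pics/cb.png

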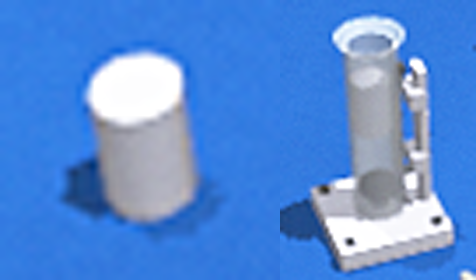

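View pics/cc.png

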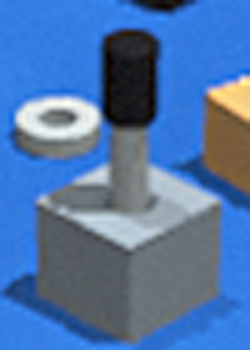

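Run:
```python
from h import *
t=eyes.grab_frame('top');s=eyes.grab_frame('scene')
def tri(a,b):
    A=[];B=[]
    for p,u in((t,a),(s,b)):
        o,d=ray(p,*u);d/=np.linalg.norm(d);M=np.eye(3)-np.outer(d,d);A.append(M);B.append(M@o)
    return np.linalg.lstsq(np.vstack(A),np.hstack(B),rcond=None)[0].round(4)
for n,a,b,z in [('pin',(380.7,168.7),(159.0,292.0),.04),('mouth',(295.6,182.1),(220.3,190.5),.15),('handle',(181.6,208.4),(275.6,143),.155)]:
    print(n,onz(t,*a,z).round(4),onz(s,*b,z).round(4),tri(a,b))
# foot corners (top crop, z=.016), stand corners
f=lambda x,y,ox,oy,k:(( x+.5)/k-.5+ox,(y+.5)/k-.5+oy)
for c in [(98,45),(253,115),(182,270),(27,198)]: print('foot',onz(t,*f(*c,265,165,5.6),.016).round(4))
for c in [(52,20),(218,24),(208,190),(40,184)]: print('stand',onz(t,*f(*c,165,195,5.6),.06).round(4))
```

```text
pin [ 0.6453 -0.2199  0.04  ] [ 0.6469 -0.2165  0.04  ] [ 0.6462 -0.2182  0.0405]
mouth [ 0.5905 -0.0012  0.15  ] [0.5927 0.0033 0.15  ] [0.592  0.0007 0.1506]
handle [0.5309 0.2451 0.155 ] [0.5341 0.2482 0.155 ] [0.5325 0.2469 0.1544]
foot [0.6395 0.0192 0.016 ]
foot [ 0.6081 -0.0492  0.016 ]
foot [ 0.539  -0.0168  0.016 ]
foot [0.5705 0.051  0.016 ]
stand [0.5673 0.2792 0.06  ]
stand [0.5659 0.2088 0.06  ]
stand [0.4957 0.2114 0.06  ]
stand [0.4979 0.2818 0.06  ]
```

Triangulated positions: pin (0.646, −0.218), mouth (0.592, 0.001), rod handle (0.532, 0.246). I'll hover over the pin and refine that with the wrist camera.

```bash
python3 -m crank '[{"translation":[31,26,0],"spin":0.03,"jaw":85},{"translation":[62,53,0],"spin":0.08,"jaw":85},{"translation":[93,79,0],"spin":0.12,"jaw":85},{"translation":[124,106,0],"spin":0.17,"jaw":85},{"translation":[155,132,0],"spin":0.21,"jaw":85},{"translation":[186,159,0],"spin":0.25,"jaw":85},{"translation":[217,185,0],"spin":0.3,"jaw":85},{"translation":[248,212,0],"spin":0.34,"jaw":85},{"translation":[279,238,0],"spin":0.38,"jaw":85},{"translation":[310,265,0],"spin":0.43,"jaw":85},{"translation":[341,291,0],"spin":0.47,"jaw":85},{"translation":[372,318,-10],"spin":0.51,"jaw":85},{"translation":[403,344,-20],"spin":0.55,"jaw":85},{"translation":[432,369,-30],"spin":0.6,"jaw":85},{"translation":[432,369,-40],"spin":0.6,"jaw":85},{"translation":[432,369,-40],"spin":0.6,"jaw":85}]' 30
python3 - <<'E'
from h import *
w=eyes.grab_frame('wrist');save(w,'w1');print(np.round(w['pose'],4).tolist(),np.round(w['intrinsics'],1).tolist())
for d in look_for('pin',w)[:3]:print(d)
s=r.state();print(s['position'],s['orientation'],s['ft_force'])
E
```

```text
time: 3.4
position: [0.6457, -0.217, 0.1893]
orientation: [0.889, 0.458, -0.001, -0.001]
ft_force: [-0.4, -1.0, -0.4]
grip_width: 0.085
[[0.8149, -0.5588, -0.1539, 0.6832], [-0.5796, -0.7866, -0.2127, -0.1634], [-0.0022, 0.2625, -0.9649, 0.3315], [0.0, 0.0, 0.0, 1.0]] [[297.3, 0.0, 259.8], [0.0, 297.3, 190.9], [0.0, 0.0, 1.0]]
{'rect': [246.9, 158.3, 277.5, 195.8], 'score': 0.92}
[ 0.64539274 -0.21950337  0.19129974] [ 8.89754669e-01  4.56438665e-01 -5.87842900e-04  1.65712847e-04] [-1.16155013 -0.75292298 -0.13576139]
```

View pics/w1.png

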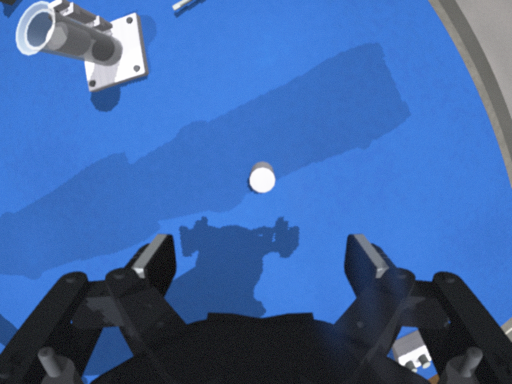

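The wrist view shows the pin's top disc near (262,181), with the magazine at upper left.

```bash
cat >> h.py <<'E'
def fray(p,u,v):
    K=np.array(p['intrinsics']);T=np.array(p['pose'])
    a,b=(u-K[0,2])/K[0,0],(v-K[1,2])/K[1,1];th=np.hypot(a,b);k=np.sin(th)/max(th,1e-9)
    return T[:3,3],T[:3,:3]@np.array([a*k,b*k,np.cos(th)])
def fonz(p,u,v,z):
    o,d=fray(p,u,v);return o+d*(z-o[2])/d[2]
def fproj(p,X):
    K=np.array(p['intrinsics']);T=np.array(p['pose']);c=T[:3,:3].T@(np.array(X)-T[:3,3])
    th=np.arctan2(np.hypot(c[0],c[1]),c[2]);q=np.hypot(c[0],c[1])+1e-12
    return K[0,0]*th*c[0]/q+K[0,2],K[1,1]*th*c[1]/q+K[1,2]
E
python3 - <<'E'
from h import *
w=eyes.grab_frame('wrist')
g=w['color'].min(2);m=(g>225).astype(np.uint8);m[:150]=0;m[210:]=0;m[:,:235]=0;m[:,290:]=0
v,u=np.nonzero(m);print(u.min(),u.max(),v.min(),v.max(),u.mean(),v.mean(),len(u))
print(fonz(w,u.mean(),v.mean(),.04))
im=cv2.cvtColor(w['color'],cv2.COLOR_RGB2BGR)
cv2.imwrite('pics/w1c.png',cv2.resize(im[150:210,230:300],None,fx=8,fy=8,interpolation=cv2.INTER_CUBIC))
# mouth: outer ring center guess
print('mouth',fonz(w,38,27,.15))
print(r.state()['position'],r.state()['position'])
E
```

```text
248 272 165 188 260.24342105263156 176.5548245614035 456
[ 0.64543492 -0.21890928  0.04      ]
mouth [ 0.59226495 -0.00442416  0.15      ]
[ 0.64548746 -0.21986198  0.19181315] [ 0.64548746 -0.21986198  0.19181315]
```

View pics/w1c.png

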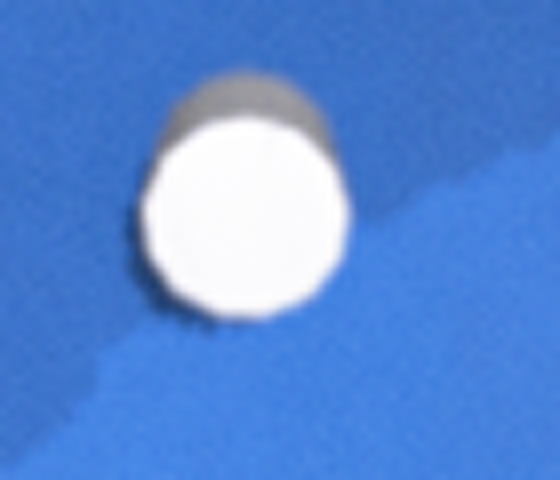

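```bash
python3 -m crank '[{"translation":[0,0.5,-40],"spin":0,"jaw":70},{"translation":[0,0.5,-80],"spin":0,"jaw":60},{"translation":[0,0.5,-120],"spin":0,"jaw":55},{"translation":[0,0.5,-150],"spin":0,"jaw":50},{"translation":[0,0.5,-174],"spin":0,"jaw":50},{"translation":[0,0.5,-174],"spin":0,"jaw":50},{"translation":[0,0.5,-174],"spin":0,"jaw":50}]' 40
python3 -c "
from h import *
w=eyes.grab_frame('wrist');save(w,'w2');s=r.state();print(s['position'],s['ft_force'])"
```

```text
time: 4.25
position: [0.6455, -0.2205, 0.019]
orientation: [0.89, 0.456, -0.0, 0.001]
ft_force: [0.0, -0.6, -0.2]
grip_width: 0.0502
[ 0.64635526 -0.22043548  0.01977794] [-0.18314277  0.1090342  -0.77829287]
```

View pics/w2.png

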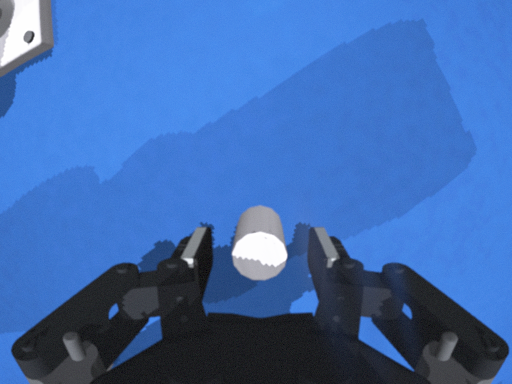

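The pin sits centred between the jaws at about (260,250), so I'll close, lift and check.

```bash
python3 -m crank '[{"translation":[0,1.5,-2],"spin":0,"jaw":50},{"translation":[0,1.5,-2],"spin":0,"jaw":40},{"translation":[0,1.5,-2],"spin":0,"jaw":20},{"translation":[0,1.5,-2],"spin":0,"jaw":20},{"translation":[0,1.5,-2],"spin":0,"jaw":20},{"translation":[0,1.5,-2],"spin":0,"jaw":20},{"translation":[0,1.5,-2],"spin":0,"jaw":20},{"translation":[0,1.5,40],"spin":0,"jaw":20},{"translation":[0,1.5,85],"spin":0,"jaw":20},{"translation":[0,1.5,130],"spin":0,"jaw":20},{"translation":[0,1.5,170],"spin":0,"jaw":20},{"translation":[0,1.5,205],"spin":0,"jaw":20},{"translation":[0,1.5,205],"spin":0,"jaw":20}]' 50
python3 -c "
from h import *
w=eyes.grab_frame('wrist');save(w,'w3');s=r.state();print(s['position'],s['ft_force'],s['grip_width'])
p=eyes.grab_frame('scene');cv2.imwrite('pics/s3.png',cv2.resize(cv2.cvtColor(p['color'],cv2.COLOR_RGB2BGR)[150:320,80:280],None,fx=3,fy=3))"
```

```text
time: 5.6
position: [0.6491, -0.2194, 0.2314]
orientation: [0.89, 0.456, 0.004, 0.005]
ft_force: [0.5, 0.6, -0.5]
grip_width: 0.0242
[ 0.64782731 -0.21920591  0.228242  ] [ 0.04642373 -0.26199964 -0.21569029] 0.024477455651941756
```

View pics/w3.png

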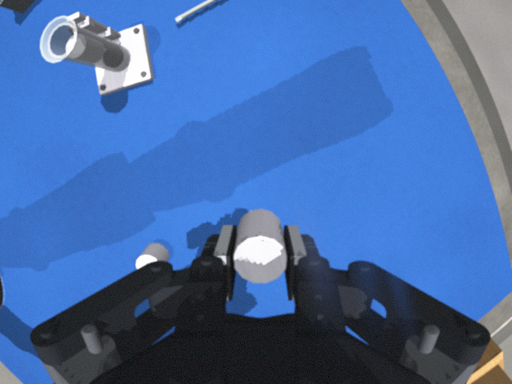

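View pics/s3.png

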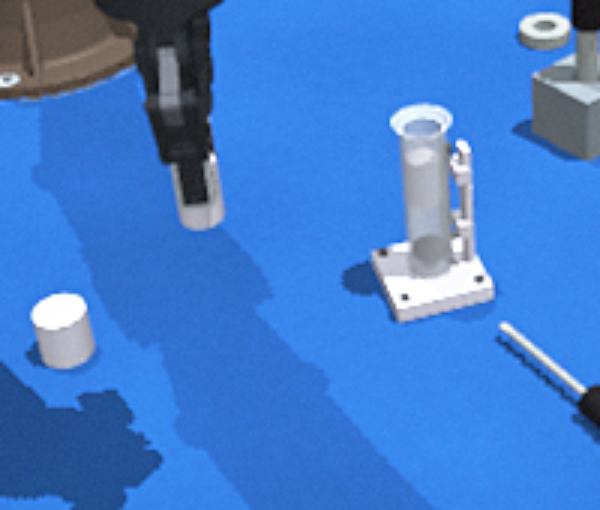

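The pin is held and upright, with its lower end clear of the fingertips. I'll approach the mouth and measure it with the wrist camera from closer.

```bash
python3 -m crank '[{"translation":[-6,25,10],"spin":0,"jaw":20},{"translation":[-14,55,10],"spin":0,"jaw":20},{"translation":[-22,90,10],"spin":0,"jaw":20},{"translation":[-30,120,10],"spin":0,"jaw":20},{"translation":[-35,140,10],"spin":0,"jaw":20},{"translation":[-38,150,10],"spin":0,"jaw":20},{"translation":[-38,150,10],"spin":0,"jaw":20},{"translation":[-38,150,10],"spin":0,"jaw":20}]'
python3 -c "
from h import *
w=eyes.grab_frame('wrist');save(w,'w4');s=r.state();print(s['position'],s['ft_force'],s['grip_width'])
im=cv2.cvtColor(w['color'],cv2.COLOR_RGB2BGR)
for X in [(.592,.0007,.15)]: print(fproj(w,X))
cv2.imwrite('pics/w4c.png',cv2.resize(im[90:290,110:360],None,fx=3,fy=3,interpolation=cv2.INTER_CUBIC))
"
```

```text
time: 6.5
position: [0.6086, -0.0705, 0.2352]
orientation: [0.89, 0.455, 0.001, 0.002]
ft_force: [0.9, -0.7, -0.3]
grip_width: 0.0242
[ 0.60869777 -0.07087887  0.23531918] [-0.07292818  0.10913392 -0.58964616] 0.02416137280425577
(np.float64(189.30687811473518), np.float64(135.63903026810553))
```

View pics/w4.png

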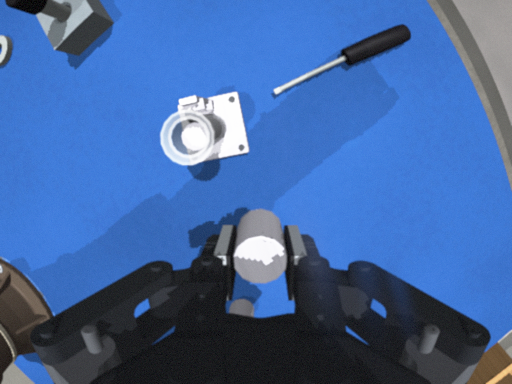

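View pics/w4c.png

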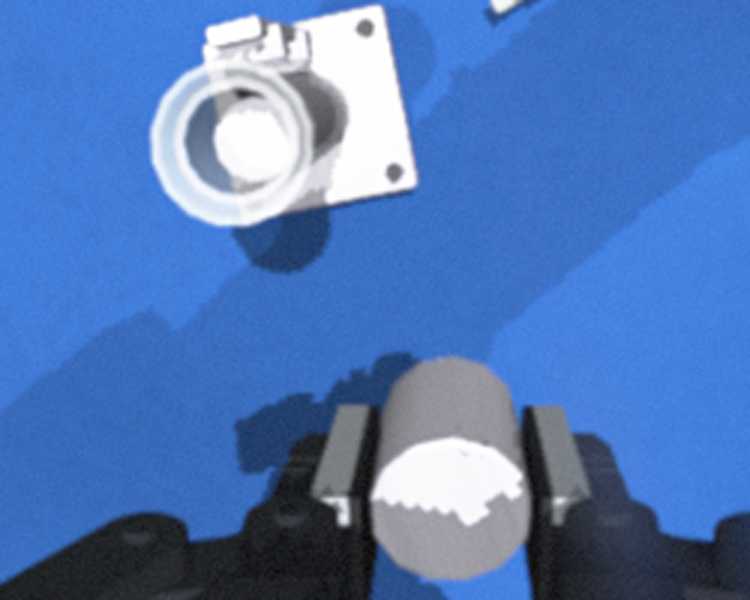

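```bash
python3 -c "
from h import *
w=eyes.grab_frame('wrist');s=r.state();p=s['position'];print(p)
print('mouth',fonz(w,187.3,137.5,.15))
print('pintop',fonz(w,259.1,259.6,p[2]-.0175+.04), 'pin proj',fproj(w,(p[0],p[1],p[2]+.0225)))
from scipy.spatial.transform import Rotation as R
print(R.from_quat(s['orientation']).as_matrix().round(4))
"
```

```text
[ 0.60876839 -0.07092252  0.23542337]
mouth [5.90005869e-01 1.09095753e-04 1.50000000e-01]
pintop [ 0.60800626 -0.06969132  0.25792337] pin proj (np.float64(262.05019470677234), np.float64(260.6499781369795))
[[ 5.866e-01  8.099e-01  3.700e-03]
 [ 8.099e-01 -5.866e-01 -3.400e-03]
 [-6.000e-04  5.000e-03 -1.000e+00]]
```

```bash
python3 -m crank '[{"translation":[-6,24,0],"spin":0,"jaw":20},{"translation":[-13,50,0],"spin":0,"jaw":20},{"translation":[-18,70.5,0],"spin":0,"jaw":20},{"translation":[-18,70.5,-20],"spin":0,"jaw":20},{"translation":[-18,70.5,-40],"spin":0,"jaw":20},{"translation":[-18,70.5,-55],"spin":0,"jaw":20},{"translation":[-18,70.5,-60],"spin":0,"jaw":20},{"translation":[-18,70.5,-60],"spin":0,"jaw":20},{"translation":[-18,70.5,-60],"spin":0,"jaw":20}]'
python3 -c "
from h import *
p=eyes.grab_frame('scene');w=eyes.grab_frame('wrist');t=eyes.grab_frame('top')
f=lambda p,a,b,c,d,k:cv2.resize(cv2.cvtColor(p['color'],cv2.COLOR_RGB2BGR)[b:d,a:c],None,fx=k,fy=k,interpolation=cv2.INTER_CUBIC)
cv2.imwrite('pics/s5.png',np.hstack([f(p,180,140,260,240,5),f(w,200,160,320,310,3.3333)[:500]]));print(r.state()['position'])"
```

```text
time: 7.5
position: [0.5913, -0.0009, 0.1761]
orientation: [0.891, 0.454, 0.001, 0.003]
ft_force: [0.6, 0.9, -0.2]
grip_width: 0.0241
[ 5.91330763e-01 -4.59184256e-04  1.76282124e-01]
```

View pics/s5.png

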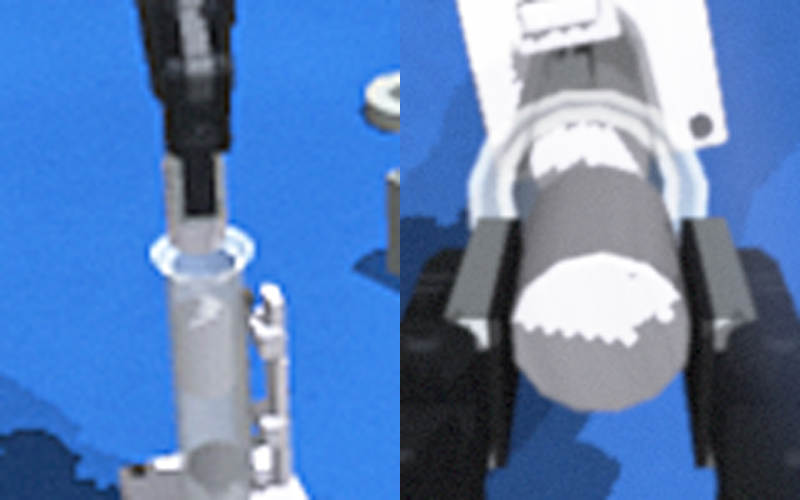

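```bash
cat > ov.py <<'E'
from h import *
import sys
def circ(c,R,n=72):
    a=np.linspace(0,2*np.pi,n);return np.c_[c[0]+R*np.cos(a),c[1]+R*np.sin(a),np.full(n,c[2])]
def draw(p,pr,box,k,items):
    a,b,c,d=box;im=cv2.resize(cv2.cvtColor(p['color'],cv2.COLOR_RGB2BGR)[b:d,a:c],None,fx=k,fy=k,interpolation=cv2.INTER_CUBIC)
    for pts,col in items:
        q=np.array([pr(p,X) for X in pts]);q=((q-[a,b]+.5)*k-.5)
        cv2.polylines(im,[np.round(q*8).astype(np.int32)],False,col,1,cv2.LINE_AA,3)
    return im
E
python3 - <<'E'
from ov import *
p=eyes.grab_frame('scene');w=eyes.grab_frame('wrist');x,y,z=r.state()['position'];print(x,y,z)
m=(.591,.0005,.15)
it=[(circ(m,.0225),(0,0,255)),(circ((x,y,z-.0175),.013),(0,255,0)),(circ((x,y,z+.0225),.013),(0,255,0))]
cv2.imwrite('pics/o5.png',np.hstack([draw(p,proj,(180,140,260,240),5,it),draw(w,fproj,(200,160,320,310),3.33333,it)[:500]]))
E
```

```text
0.591117065827359 -0.0004263104249438744 0.17603689064772496
```

View pics/o5.png

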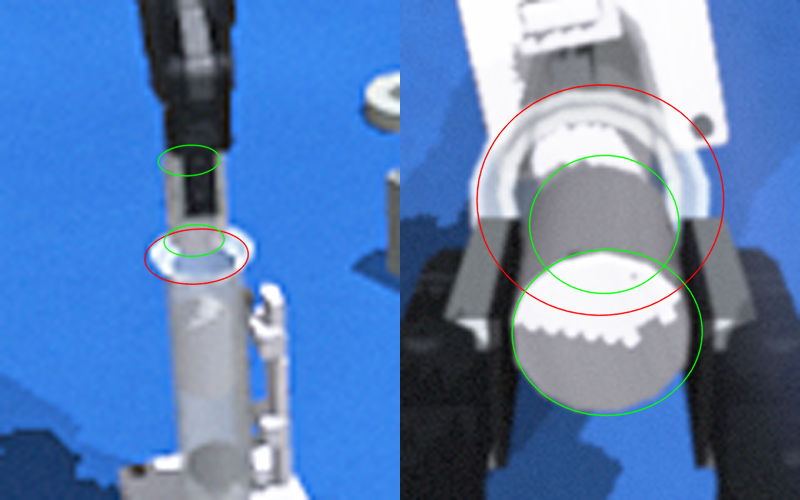

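```bash
python3 -m crank '[{"translation":[0,1.5,0],"spin":0,"jaw":20},{"translation":[0,1.5,-5],"spin":0,"jaw":20},{"translation":[0,1.5,-9],"spin":0,"jaw":20},{"translation":[0,1.5,-12],"spin":0,"jaw":20},{"translation":[0,1.5,-14],"spin":0,"jaw":20},{"translation":[0,1.5,-14],"spin":0,"jaw":20}]'
python3 -c "
from h import *
for i in range(3):
  p=eyes.grab_frame('scene');s=r.state();print(s['position'],s['ft_force'])"
```

```text
time: 8.35
position: [0.5908, 0.001, 0.1616]
orientation: [0.891, 0.455, 0.001, 0.002]
ft_force: [0.1, -0.1, 0.1]
grip_width: 0.0243
[0.59101426 0.00103042 0.16181835] [-0.49405763 -0.45361064 -0.73906953]
[0.59111032 0.0010527  0.1620121 ] [-0.12729831 -0.72308802 -0.68781324]
[0.59120682 0.00108013 0.16212889] [ 0.10379145  0.71448994 -0.07079169]
```

```bash
python3 -m crank '[{"translation":[0,0,-2],"spin":0,"jaw":20},{"translation":[0,0,-4],"spin":0,"jaw":20},{"translation":[0,0,-6],"spin":0,"jaw":20},{"translation":[0,0,-7],"spin":0,"jaw":20},{"translation":[0,0,-7],"spin":0,"jaw":20}]'
python3 -c "
from h import *
p=eyes.grab_frame('scene');w=eyes.grab_frame('wrist')
s=r.state();print(s['position'],s['ft_force'])
f=lambda p,a,b,c,d,k:cv2.resize(cv2.cvtColor(p['color'],cv2.COLOR_RGB2BGR)[b:d,a:c],None,fx=k,fy=k,interpolation=cv2.INTER_CUBIC)
cv2.imwrite('pics/s6.png',np.hstack([f(p,180,140,260,240,5),f(w,200,160,320,310,3.3333)[:500]]))"
```

```text
time: 9.0
position: [0.591, 0.0011, 0.1549]
orientation: [0.891, 0.455, 0.001, 0.003]
ft_force: [-0.3, -0.5, -0.3]
grip_width: 0.0243
[0.59119849 0.00113933 0.15511977] [ 0.32135208  0.84229058 -1.38130369]
```

View pics/s6.png

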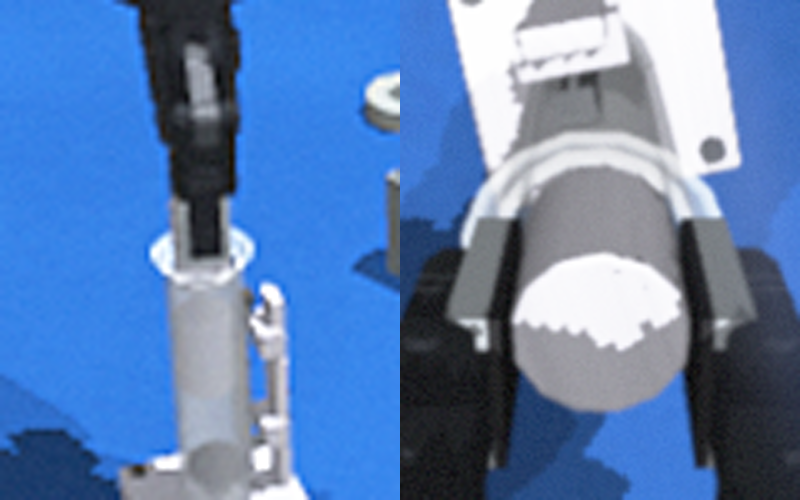

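The pin's foot is about 12 mm inside the mouth and centred, with no contact force. Releasing.

```bash
python3 -m crank '[{"translation":[0,0,0],"spin":0,"jaw":35},{"translation":[0,0,0],"spin":0,"jaw":50},{"translation":[0,0,0],"spin":0,"jaw":60},{"translation":[0,0,0],"spin":0,"jaw":70},{"translation":[0,0,0],"spin":0,"jaw":70},{"translation":[0,0,40],"spin":0,"jaw":70},{"translation":[0,0,80],"spin":0,"jaw":70},{"translation":[0,0,95],"spin":0,"jaw":70},{"translation":[-8,35,95],"spin":0,"jaw":70},{"translation":[-16,70,95],"spin":0,"jaw":70},{"translation":[-20,85,95],"spin":0,"jaw":70},{"translation":[-20,85,95],"spin":0,"jaw":70}]'
python3 -c "
from h import *
p=eyes.grab_frame('scene');w=eyes.grab_frame('wrist');save(w,'w7')
s=r.state();print(s['position'],s['ft_force'],s['grip_width'])
f=lambda p,a,b,c,d,k:cv2.resize(cv2.cvtColor(p['color'],cv2.COLOR_RGB2BGR)[b:d,a:c],None,fx=k,fy=k,interpolation=cv2.INTER_CUBIC)
cv2.imwrite('pics/s7.png',f(p,180,160,260,260,5))"
```

```text
time: 10.3
position: [0.5704, 0.0892, 0.2503]
orientation: [0.89, 0.457, 0.002, 0.002]
ft_force: [-0.8, 0.3, -0.0]
grip_width: 0.07
[0.57139385 0.08523424 0.25003717] [ 0.71155122 -0.8632165  -0.56601228] 0.0698350151971058
```

View pics/s7.png

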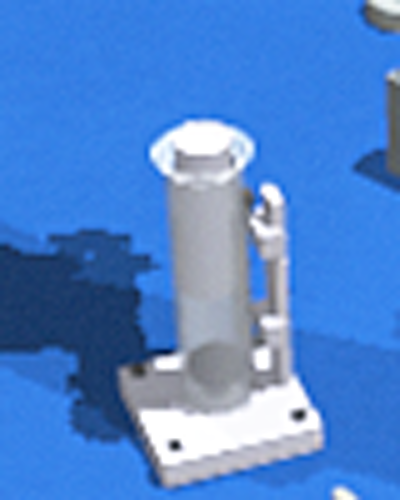

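View pics/w7.png

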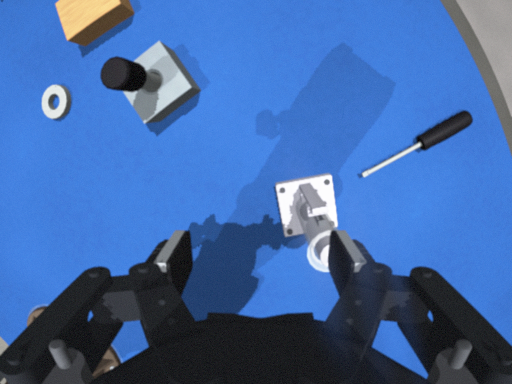

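The pin has dropped onto the lower one and stands a few mm proud of the mouth, as expected. Moving towards the rod and measuring its handle.

```bash
python3 -m crank '[{"translation":[-8,30,0],"spin":0,"jaw":75},{"translation":[-18,65,0],"spin":0,"jaw":75},{"translation":[-24,90,0],"spin":0,"jaw":75},{"translation":[-26,100,0],"spin":0,"jaw":75},{"translation":[-26,100,0],"spin":0,"jaw":75},{"translation":[-26,100,0],"spin":0,"jaw":75}]' 100
python3 -c "
from ov import *
w=eyes.grab_frame('wrist');p=eyes.grab_frame('scene')
s=r.state();print(s['position'],s['ft_force'],s['grip_width'])
it=[(circ((.5325,.2465,.155),.015),(0,0,255)),(circ((.5325,.2465,.06),.0155),(0,255,0))]
cv2.imwrite('pics/o8.png',draw(w,fproj,(150,80,350,280),3,it))
"
```

```text
time: 11.0
position: [0.5462, 0.1829, 0.2498]
orientation: [0.891, 0.454, 0.001, 0.004]
ft_force: [1.7, -0.4, -0.8]
grip_width: 0.0745
[0.54620804 0.18285069 0.24985089] [-0.48960456  0.3983048   0.38256903] 0.0751059179012049
```

View pics/o8.png

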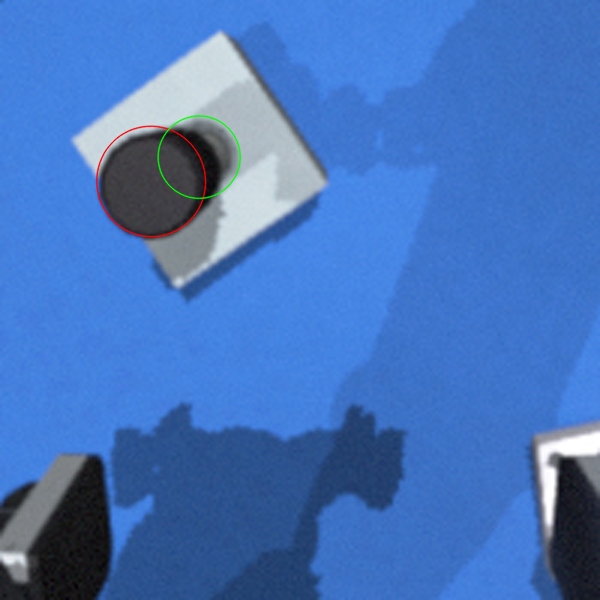

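```bash
python3 -m crank '[{"translation":[-4,20,0],"spin":0,"jaw":75},{"translation":[-9,42,0],"spin":0,"jaw":75},{"translation":[-13.5,63,0],"spin":0,"jaw":70},{"translation":[-13.5,63,-30],"spin":0,"jaw":65},{"translation":[-13.5,63,-65],"spin":0,"jaw":65},{"translation":[-13.5,63,-100],"spin":0,"jaw":60},{"translation":[-13.5,63,-125],"spin":0,"jaw":60},{"translation":[-13.5,63,-137],"spin":0,"jaw":60},{"translation":[-13.5,63,-137],"spin":0,"jaw":60},{"translation":[-13.5,63,-137],"spin":0,"jaw":60}]' 100
python3 -c "
from h import *
w=eyes.grab_frame('wrist');save(w,'w9');p=eyes.grab_frame('scene')
s=r.state();print(s['position'],s['ft_force'],s['grip_width'])"
```

```text
time: 12.1
position: [0.5336, 0.2457, 0.1138]
orientation: [0.892, 0.453, 0.002, 0.004]
ft_force: [0.0, 1.0, 0.6]
grip_width: 0.0599
[0.53377187 0.24626038 0.11444356] [ 0.43261894 -0.39464808  0.09795972] 0.060065349820910156
```

View pics/w9.png

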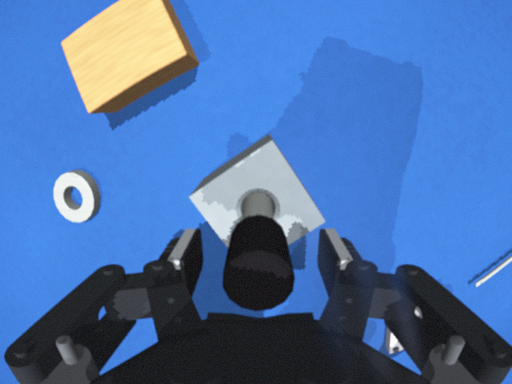

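The handle is centred between the pads at about (258,262). Closing at 100 N and checking before lifting.

```bash
python3 -m crank '[{"translation":[0,0,0],"spin":0,"jaw":40},{"translation":[0,0,0],"spin":0,"jaw":20},{"translation":[0,0,0],"spin":0,"jaw":20},{"translation":[0,0,0],"spin":0,"jaw":20},{"translation":[0,0,0],"spin":0,"jaw":20},{"translation":[0,0,0],"spin":0,"jaw":20},{"translation":[0,0,0],"spin":0,"jaw":20},{"translation":[0,0,0],"spin":0,"jaw":20}]' 100
python3 -c "
from h import *
for i in range(5):
  p=eyes.grab_frame('scene');s=r.state();print(s['position'],s['orientation'],s['ft_force'],s['wrist_torque'],s['grip_width'])"
```

```text
time: 13.0
position: [0.5341, 0.2471, 0.1158]
orientation: [0.891, 0.453, 0.003, 0.003]
ft_force: [-1.5, -0.4, 8.3]
grip_width: 0.0281
[0.53416533 0.24710158 0.11587112] [0.89140417 0.45318521 0.00326768 0.00333124] [-1.18974841  0.12051511  8.77282263] [0.05080104 0.56212457 0.01281049] 0.0280421054319414
[0.53414594 0.24711314 0.11586769] [0.89141619 0.45316184 0.0032575  0.00330413] [-3.13391735e+00 -7.01861145e-03  8.58152752e+00] [0.02817734 0.5900692  0.01618894] 0.02822159354311537
[0.53415743 0.24708937 0.11587387] [0.89139726 0.45319878 0.00326188 0.00333833] [-2.19612129  0.54591892  8.1941658 ] [ 0.01908637  0.68195914 -0.00535092] 0.028019966330679442
[0.53412946 0.24712384 0.1158545 ] [0.89139609 0.4532014  0.00324404 0.00331392] [-0.76048162  0.14410952  7.88030521] [0.07027196 0.63367327 0.01192579] 0.027799063199750212
[0.53414534 0.24708808 0.1158704 ] [0.89140381 0.45318603 0.00325809 0.00332498] [-1.41000796  0.34599584  9.33723892] [0.06333229 0.62279293 0.02028599] 0.02819518530371471
```

```bash
python3 -m crank '[{"translation":[0,0,10],"spin":0,"jaw":20},{"translation":[0,0,30],"spin":0,"jaw":20},{"translation":[0,0,60],"spin":0,"jaw":20},{"translation":[0,0,95],"spin":0,"jaw":20},{"translation":[0,0,130],"spin":0,"jaw":20},{"translation":[0,0,165],"spin":0,"jaw":20},{"translation":[0,0,190],"spin":0,"jaw":20},{"translation":[0,0,190],"spin":0,"jaw":20},{"translation":[0,0,190],"spin":0,"jaw":20},{"translation":[0,0,190],"spin":0,"jaw":20}]' 100
python3 -c "
from h import *
w=eyes.grab_frame('wrist');save(w,'w10')
for i in range(5):
  p=eyes.grab_frame('scene');s=r.state();print(s['position'],s['orientation'],s['ft_force'],s['wrist_torque'],s['grip_width'])
f=lambda p,a,b,c,d,k:cv2.resize(cv2.cvtColor(p['color'],cv2.COLOR_RGB2BGR)[b:d,a:c],None,fx=k,fy=k,interpolation=cv2.INTER_CUBIC)
cv2.imwrite('pics/s10.png',f(p,230,60,330,210,4))"
```

```text
time: 14.25
position: [0.5335, 0.2466, 0.3048]
orientation: [0.891, 0.453, 0.002, 0.003]
ft_force: [-0.0, -1.3, -1.9]
grip_width: 0.0283
[0.53358408 0.24666297 0.30456869] [0.89139676 0.45320675 0.00205127 0.00335377] [ 0.51328839 -0.19167612 -2.17005978] [ 0.02050688  0.01224737 -0.0518183 ] 0.02797607975734272
[0.53367592 0.24678023 0.30470375] [0.89138014 0.45323905 0.00218637 0.00332246] [-0.79480073 -0.49149338 -1.85744429] [-0.04397442 -0.00793096  0.05071756] 0.028114618267254955
[0.53377604 0.24684591 0.30485211] [0.89138091 0.45323692 0.0023375  0.00330326] [ 0.47270649  0.57786844 -1.52149373] [ 0.02274532 -0.00069094  0.00944169] 0.027816173028154978
[0.53390012 0.24691081 0.30507216] [0.89139512 0.45320779 0.00254126 0.00331294] [ 0.4689987   0.22171395 -1.49763848] [-0.01805718  0.05207898  0.02199503] 0.02792934588991207
[0.53395087 0.24700553 0.30524033] [0.89137728 0.45324209 0.00270577 0.00329142] [ 0.24960281  0.25488679 -1.67316441] [ 0.02261025  0.01734139 -0.00195793] 0.028450072024523248
```

View pics/w10.png

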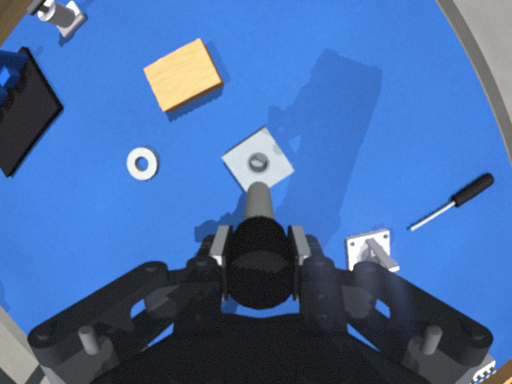

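View pics/s10.png

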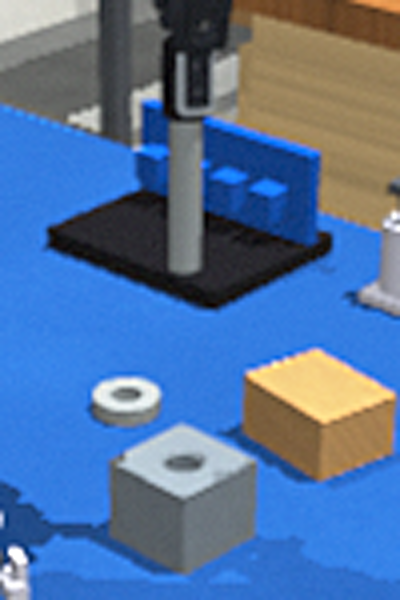

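```bash
python3 -m crank '[{"translation":[5,-20,0],"spin":0,"jaw":20},{"translation":[13,-55,0],"spin":0,"jaw":20},{"translation":[22,-95,0],"spin":0,"jaw":20},{"translation":[31,-135,0],"spin":0,"jaw":20},{"translation":[40,-175,0],"spin":0,"jaw":20},{"translation":[48,-210,0],"spin":0,"jaw":20},{"translation":[54,-235,0],"spin":0,"jaw":20},{"translation":[57,-246,0],"spin":0,"jaw":20},{"translation":[57,-247,0],"spin":0,"jaw":20},{"translation":[57,-247,-15],"spin":0,"jaw":20},{"translation":[57,-247,-25],"spin":0,"jaw":20},{"translation":[57,-247,-25],"spin":0,"jaw":20},{"translation":[57,-247,-25],"spin":0,"jaw":20}]'
cat > chk.py <<'E'
from ov import *
import sys
mx,my=.591,.0005
p=eyes.grab_frame('scene');w=eyes.grab_frame('wrist');s=r.state();x,y,z=s['position'];print(s['position'],s['ft_force'],s['orientation'])
it=[(circ((mx,my,.15),.0225),(0,0,255)),(circ((x,y,z-.1058),.01),(0,255,0)),(circ((x,y,z-.0058),.01),(0,255,0)),(circ((x,y,z+.0392),.015),(255,255,0))]
cv2.imwrite('pics/%s.png'%sys.argv[1],np.hstack([draw(p,proj,(180,100,260,230),4.6,it),draw(w,fproj,(200,140,300,300),3.7375,it)[:598]])[:598])
E
python3 chk.py o11
```

```text
time: 15.85
position: [0.5907, 0.0012, 0.2803]
orientation: [0.891, 0.454, 0.003, 0.003]
ft_force: [1.2, 0.0, -1.1]
grip_width: 0.0284
[0.59120325 0.00068508 0.28085929] [ 0.637495   -0.14463832 -2.54873621] [0.89119701 0.45359333 0.00311623 0.00335801]
```

View pics/o11.png

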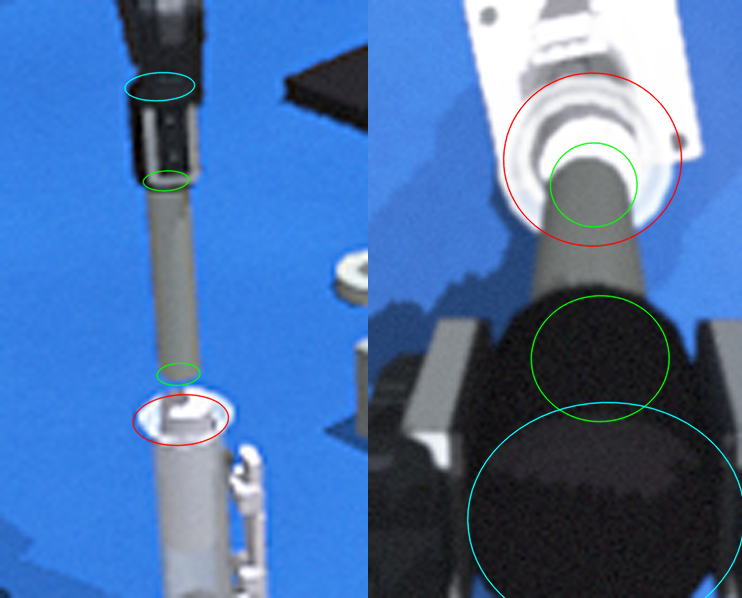

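The rod's foot is over the pin, within about 2 mm of the tube's axis on the −y side, where the pins are pressed. I'll lower it onto the pin and start pushing.

```bash
python3 -m crank '[{"translation":[0.3,0.5,-3],"spin":0,"jaw":20},{"translation":[0.3,0.5,-6],"spin":0,"jaw":20},{"translation":[0.3,0.5,-9],"spin":0,"jaw":20},{"translation":[0.3,0.5,-12],"spin":0,"jaw":20},{"translation":[0.3,0.5,-15],"spin":0,"jaw":20},{"translation":[0.3,0.5,-18],"spin":0,"jaw":20},{"translation":[0.3,0.5,-21],"spin":0,"jaw":20},{"translation":[0.3,0.5,-23],"spin":0,"jaw":20},{"translation":[0.3,0.5,-25],"spin":0,"jaw":20}]'
python3 chk.py o12
```

```text
time: 16.85
position: [0.5916, 0.0011, 0.2562]
orientation: [0.891, 0.454, 0.003, 0.004]
ft_force: [-3.0, -0.8, 6.1]
grip_width: 0.0281
[0.59136257 0.0010549  0.25565352] [0.40185468 0.03618249 0.92218838] [0.89121754 0.45355395 0.00296176 0.00336852]
```

View pics/o12.png

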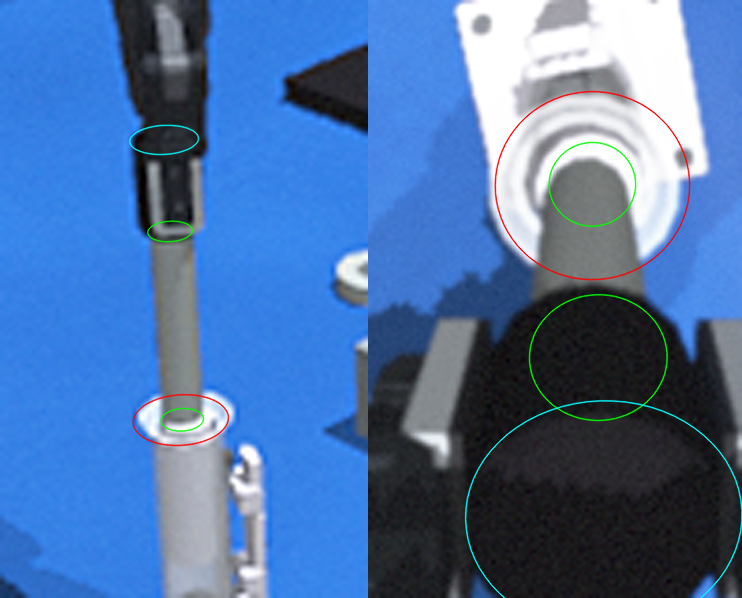

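Contact is made (about 6 N) and the pin is moving down. Continuing.

```bash
python3 -m crank '[{"translation":[0,0,-2],"spin":0,"jaw":20},{"translation":[0,0,-4],"spin":0,"jaw":20},{"translation":[0,0,-6],"spin":0,"jaw":20},{"translation":[0,0,-8],"spin":0,"jaw":20},{"translation":[0,0,-10],"spin":0,"jaw":20},{"translation":[0,0,-12],"spin":0,"jaw":20}]'; python3 -c "
from h import *
s=r.state();print(s['position'],s['ft_force'],s['wrist_torque'])"
python3 -m crank '[{"translation":[0,0,-2],"spin":0,"jaw":20},{"translation":[0,0,-4],"spin":0,"jaw":20},{"translation":[0,0,-6],"spin":0,"jaw":20},{"translation":[0,0,-8],"spin":0,"jaw":20},{"translation":[0,0,-10],"spin":0,"jaw":20},{"translation":[0,0,-12],"spin":0,"jaw":20}]'
python3 chk.py o13
```

```text
time: 17.55
position: [0.5912, 0.001, 0.2434]
orientation: [0.891, 0.454, 0.003, 0.003]
ft_force: [-2.7, -0.8, 4.5]
grip_width: 0.0283
[0.59122608 0.0009572  0.24341479] [-2.72724313 -0.75540523  4.52024272] [-0.19818079  0.81231323 -0.01077495]
time: 18.15
position: [0.5911, 0.001, 0.2312]
orientation: [0.891, 0.454, 0.003, 0.003]
ft_force: [-2.8, 0.0, 3.2]
grip_width: 0.0278
[0.59121365 0.00091967 0.23093923] [ 0.21750801  0.06098283 -0.58226381] [0.89123176 0.45352807 0.00270025 0.00330822]
```

View pics/o13.png

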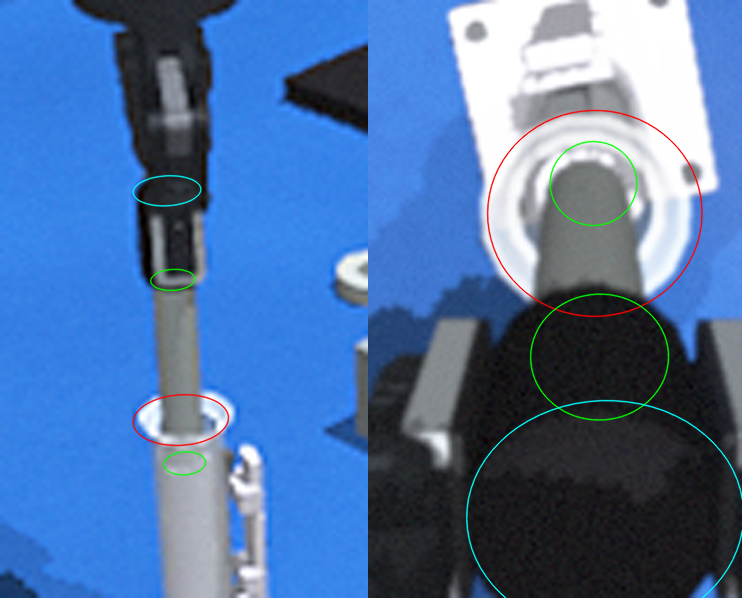

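```bash
for i in 1; do python3 -m crank '[{"translation":[0,0,-2],"spin":0,"jaw":20},{"translation":[0,0,-4],"spin":0,"jaw":20},{"translation":[0,0,-6],"spin":0,"jaw":20}]';done
```

```text
time: 18.55
position: [0.5914, 0.0011, 0.225]
orientation: [0.891, 0.454, 0.003, 0.003]
ft_force: [-2.3, -0.4, 3.5]
grip_width: 0.0279
```

```bash
python3 -m crank '[{"translation":[0,0,-2],"spin":0,"jaw":20},{"translation":[0,0,-4],"spin":0,"jaw":20},{"translation":[0,0,-6],"spin":0,"jaw":20}]'
```

```text
time: 18.85
position: [0.5921, 0.0015, 0.2203]
orientation: [0.891, 0.454, 0.004, 0.004]
ft_force: [-5.1, -0.1, 19.4]
grip_width: 0.0282
```

```bash
python3 -m crank '[{"translation":[0,0,-2],"spin":0,"jaw":20},{"translation":[0,0,-4],"spin":0,"jaw":20}]'
```

```text
time: 19.05
position: [0.5929, 0.002, 0.2188]
orientation: [0.891, 0.454, 0.005, 0.004]
ft_force: [-7.8, -0.3, 27.9]
grip_width: 0.028
```

The push has risen to about 28 N, so the pins are bottomed. I'll back off slightly and hold for over half a second.

```bash
python3 -m crank '[{"translation":[0,0,-0.3],"spin":0,"jaw":20},{"translation":[0,0,-0.3],"spin":0,"jaw":20},{"translation":[0,0,-0.3],"spin":0,"jaw":20}]'; python3 -m crank '[{"translation":[0,0,-1.5],"spin":0,"jaw":20},{"translation":[0,0,-1.5],"spin":0,"jaw":20}]'
```

```text
time: 19.35
position: [0.5928, 0.002, 0.2198]
orientation: [0.891, 0.454, 0.006, 0.004]
ft_force: [-6.6, -0.0, 15.1]
grip_width: 0.0279
time: 19.55
position: [0.5928, 0.0022, 0.2198]
orientation: [0.891, 0.454, 0.006, 0.005]
ft_force: [-6.5, -0.4, 17.1]
grip_width: 0.0283
```

```bash
python3 -m crank '[{"translation":[0,0,-2.3],"spin":0,"jaw":20},{"translation":[0,0,-2.3],"spin":0,"jaw":20},{"translation":[0,0,-2.3],"spin":0,"jaw":20},{"translation":[0,0,-2.3],"spin":0,"jaw":20}]'; python3 -c "
from h import *
for i in range(6):
  p=eyes.grab_frame('scene');s=r.state();print(s['position'],s['ft_force'])"; python3 chk.py o14
```

```text
time: 19.95
position: [0.593, 0.0023, 0.2195]
orientation: [0.891, 0.454, 0.007, 0.005]
ft_force: [-7.3, -0.5, 20.9]
grip_width: 0.0282
[0.59300079 0.00231117 0.21951394] [-7.5705915  -1.05439209 21.49060659]
[0.5929831  0.00234126 0.21947133] [-8.47857854 -0.30377768 21.28993273]
[0.59297974 0.00233176 0.21950245] [-6.87526749 -0.72551754 21.77951953]
[0.59297523 0.00234475 0.21947475] [-7.84232901  0.63430764 21.09327265]
[0.59299748 0.00233427 0.21949795] [-8.01650284 -0.25513512 22.20962784]
[0.59297161 0.00231836 0.21949007] [-7.26320875  0.28248043 21.31599686]
[0.59298282 0.00231303 0.21949239] [-8.12230011  0.28082601 20.42138551] [0.89115237 0.45362646 0.00669411 0.00506624]
```

View pics/o14.png

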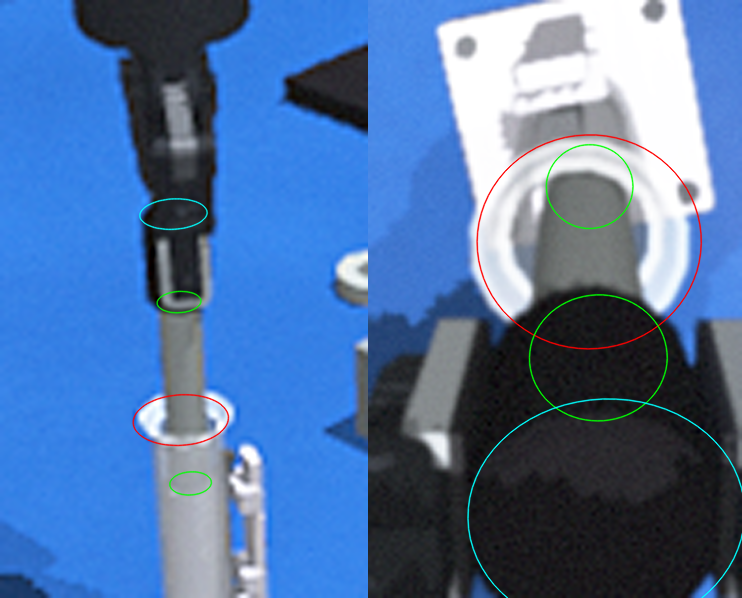

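Held at about 21 N for over 0.7 s. Retracting straight up.

```bash
python3 -m crank '[{"translation":[-0.5,-0.4,3],"spin":0,"jaw":20},{"translation":[-1,-0.8,8],"spin":0,"jaw":20},{"translation":[-1.8,-1.3,18],"spin":0,"jaw":20},{"translation":[-1.8,-1.3,33],"spin":0,"jaw":20},{"translation":[-1.8,-1.3,50],"spin":0,"jaw":20},{"translation":[-1.8,-1.3,70],"spin":0,"jaw":20},{"translation":[-1.8,-1.3,85],"spin":0,"jaw":20},{"translation":[-1.8,-1.3,90],"spin":0,"jaw":20},{"translation":[-1.8,-1.3,90],"spin":0,"jaw":20},{"translation":[-1.8,-1.3,90],"spin":0,"jaw":20}]'
python3 chk.py o15; python3 -c "
from h import *
p=eyes.grab_frame('scene')
f=lambda p,a,b,c,d,k:cv2.resize(cv2.cvtColor(p['color'],cv2.COLOR_RGB2BGR)[b:d,a:c],None,fx=k,fy=k,interpolation=cv2.INTER_CUBIC)
cv2.imwrite('pics/s15.png',f(p,180,160,260,260,5))"
```

```text
time: 21.35
position: [0.5909, 0.001, 0.3086]
orientation: [0.891, 0.454, 0.006, 0.005]
ft_force: [-0.5, -0.2, -1.5]
grip_width: 0.0281
[0.59072062 0.00090958 0.30844001] [ 0.42870812 -0.56221464 -1.21621867] [0.89115818 0.4536294  0.00591279 0.0047435 ]
```

View pics/o15.png

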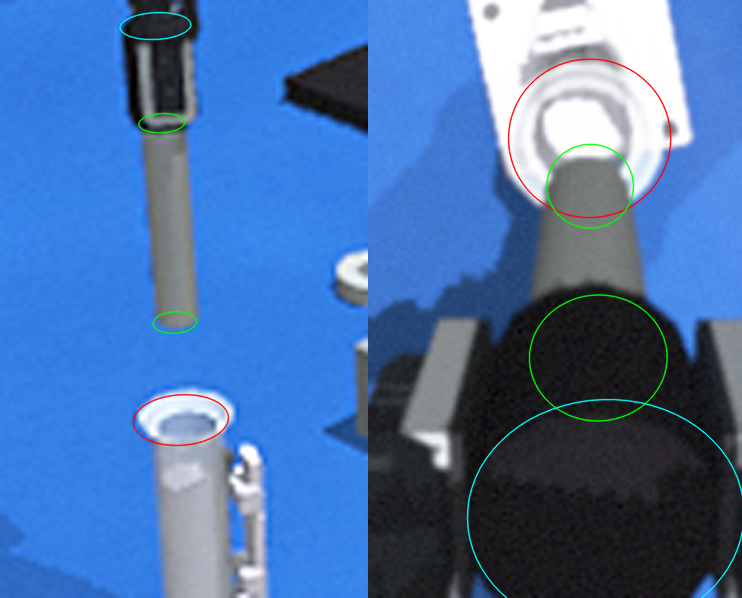

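View pics/s15.png

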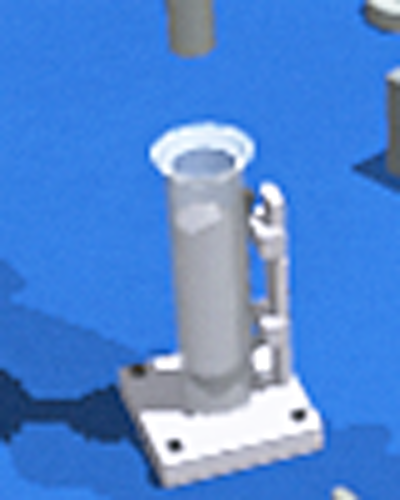

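The rod is clear. The pins now sit bottomed, with the upper one's top about 35 mm below the mouth. Carrying the rod back over the stand.

```bash
python3 -m crank '[{"translation":[-5,20,0],"spin":0,"jaw":20},{"translation":[-13,55,0],"spin":0,"jaw":20},{"translation":[-22,95,0],"spin":0,"jaw":20},{"translation":[-31,135,0],"spin":0,"jaw":20},{"translation":[-40,175,0],"spin":0,"jaw":20},{"translation":[-48,210,0],"spin":0,"jaw":20},{"translation":[-54,235,0],"spin":0,"jaw":20},{"translation":[-56.6,246,-20],"spin":0,"jaw":20},{"translation":[-56.6,246,-60],"spin":0,"jaw":20},{"translation":[-56.6,246,-95],"spin":0,"jaw":20},{"translation":[-56.6,246,-115],"spin":0,"jaw":20},{"translation":[-56.6,246,-120],"spin":0,"jaw":20},{"translation":[-56.6,246,-120],"spin":0,"jaw":20},{"translation":[-56.6,246,-120],"spin":0,"jaw":20}]'
cat > chk2.py <<'E'
from ov import *
import sys
p=eyes.grab_frame('scene');w=eyes.grab_frame('wrist');s=r.state();x,y,z=s['position'];print(s['position'],s['ft_force'],s['orientation'])
it=[(circ((.5325,.246,.06),.0155),(0,0,255)),(circ((x,y,z-.1058),.01),(0,255,0)),(circ((x,y,z-.0058),.01),(0,255,0)),(circ((x,y,z+.0392),.015),(255,255,0))]
cv2.imwrite('pics/%s.png'%sys.argv[1],np.hstack([draw(p,proj,(230,95,310,225),4.6,it),draw(w,fproj,(200,140,300,300),3.7375,it)[:598]])[:598])
E
python3 chk2.py o16
```

```text
time: 22.9
position: [0.5348, 0.2474, 0.1897]
orientation: [0.891, 0.454, 0.007, 0.005]
ft_force: [-0.0, -0.3, -0.7]
grip_width: 0.028
[0.53492693 0.24745191 0.18998249] [ 0.88496569  0.08185715 -1.37937945] [0.89117037 0.45358746 0.00718691 0.00470508]
```

View pics/o16.png

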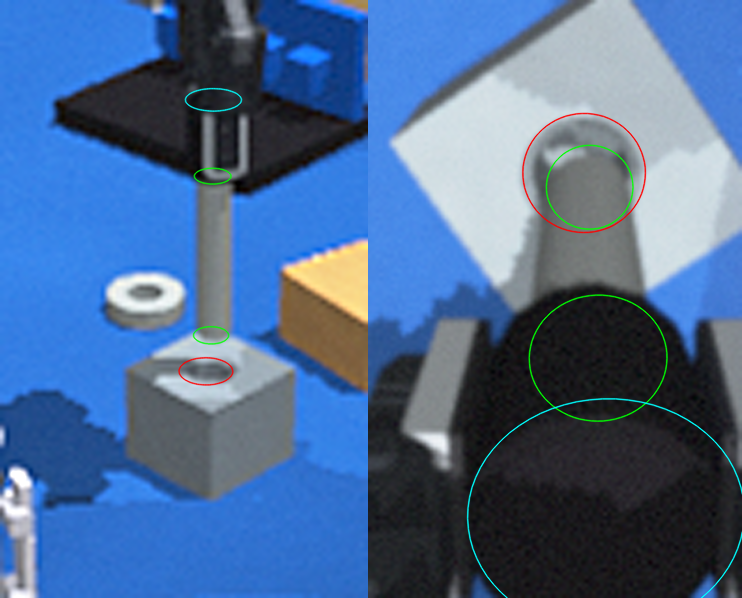

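```bash
python3 -m crank '[{"translation":[-2.4,-1.5,-4],"spin":0,"jaw":20},{"translation":[-2.4,-1.5,-10],"spin":0,"jaw":20},{"translation":[-2.4,-1.5,-15],"spin":0,"jaw":20},{"translation":[-2.4,-1.5,-19],"spin":0,"jaw":20},{"translation":[-2.4,-1.5,-19],"spin":0,"jaw":20}]'
python3 chk2.py o17
```

```text
time: 23.5
position: [0.5321, 0.2457, 0.1701]
orientation: [0.891, 0.454, 0.006, 0.005]
ft_force: [0.1, -0.3, -1.0]
grip_width: 0.0283
[0.53249713 0.24594877 0.17081222] [ 0.21170476  0.54413661 -1.263759  ] [0.89116162 0.45360748 0.00701456 0.00469352]
```

View pics/o17.png

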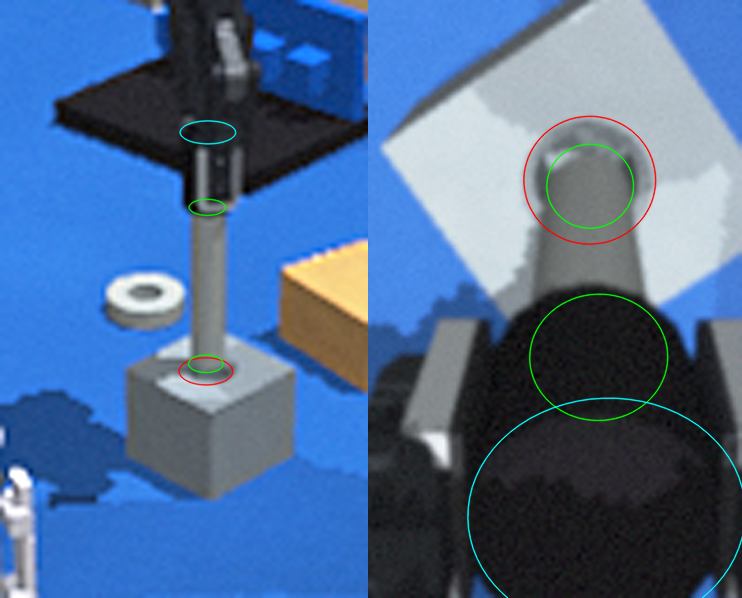

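The foot lines up with the hole in both views. Lowering it in.

```bash
python3 -m crank '[{"translation":[0,0,-4],"spin":0,"jaw":20},{"translation":[0,0,-8],"spin":0,"jaw":20},{"translation":[0,0,-12],"spin":0,"jaw":20},{"translation":[0,0,-16],"spin":0,"jaw":20},{"translation":[0,0,-16],"spin":0,"jaw":20}]'; python3 -m crank '[{"translation":[0,0,-6],"spin":0,"jaw":20},{"translation":[0,0,-12],"spin":0,"jaw":20},{"translation":[0,0,-18],"spin":0,"jaw":20},{"translation":[0,0,-24],"spin":0,"jaw":20},{"translation":[0,0,-28],"spin":0,"jaw":20},{"translation":[0,0,-28],"spin":0,"jaw":20}]'; python3 chk2.py o18
```

```text
time: 24.1
position: [0.5321, 0.2457, 0.154]
orientation: [0.891, 0.454, 0.006, 0.005]
ft_force: [-0.3, -0.4, -2.0]
grip_width: 0.0283
time: 24.7
position: [0.5318, 0.2455, 0.1253]
orientation: [0.891, 0.454, 0.006, 0.005]
ft_force: [-0.2, 0.5, -1.4]
grip_width: 0.0283
[0.53214907 0.24579074 0.12605993] [ 0.36232024  0.09637944 -1.25697144] [0.89113443 0.45366988 0.00641511 0.00468042]
```

View pics/o18.png

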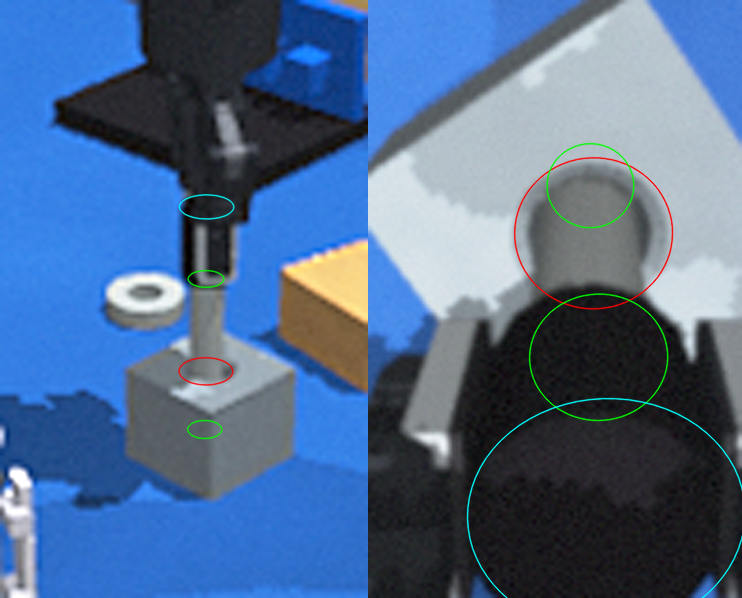

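```bash
python3 -m crank '[{"translation":[0,0,-3],"spin":0,"jaw":20},{"translation":[0,0,-6],"spin":0,"jaw":20},{"translation":[0,0,-8],"spin":0,"jaw":20},{"translation":[0,0,-9],"spin":0,"jaw":20},{"translation":[0,0,-9],"spin":0,"jaw":20}]'; python3 -m crank '[{"translation":[0,0,-1],"spin":0,"jaw":20},{"translation":[0,0,-1.5],"spin":0,"jaw":20}]'
```

```text
time: 25.3
position: [0.5321, 0.2457, 0.1168]
orientation: [0.891, 0.454, 0.006, 0.005]
ft_force: [-0.6, -0.5, -1.6]
grip_width: 0.0283
time: 25.5
position: [0.5324, 0.246, 0.1159]
orientation: [0.891, 0.454, 0.007, 0.005]
ft_force: [-0.8, -1.1, 8.2]
grip_width: 0.0278
```

The foot is seated (8 N). Opening and retracting.

```bash
python3 -m crank '[{"translation":[0,0,0.5],"spin":0,"jaw":28},{"translation":[0,0,0.5],"spin":0,"jaw":35},{"translation":[0,0,0.5],"spin":0,"jaw":50},{"translation":[0,0,0.5],"spin":0,"jaw":65},{"translation":[0,0,0.5],"spin":0,"jaw":75},{"translation":[0,0,0.5],"spin":0,"jaw":75},{"translation":[0,0,0.5],"spin":0,"jaw":75},{"translation":[0,0,20],"spin":0,"jaw":75},{"translation":[0,0,50],"spin":0,"jaw":75},{"translation":[0,0,90],"spin":0,"jaw":75},{"translation":[0,0,130],"spin":0,"jaw":75},{"translation":[-10,-35,150],"spin":0,"jaw":75},{"translation":[-20,-75,150],"spin":0,"jaw":75},{"translation":[-30,-110,150],"spin":0,"jaw":75},{"translation":[-30,-110,150],"spin":0,"jaw":75},{"translation":[-30,-110,150],"spin":0,"jaw":75}]'
python3 - <<'E'
from ov import *
p=eyes.grab_frame('scene');t=eyes.grab_frame('top');w=eyes.grab_frame('wrist');save(p,'s20');save(t,'t20');save(w,'w20')
it=[(circ((.5325,.246,.06),.0155),(0,0,255)),(circ((.5325,.246,.155),.015),(0,255,0))]
cv2.imwrite('pics/o20.png',np.hstack([draw(p,proj,(240,125,310,225),5,it),draw(p,proj,(180,160,260,260),5,[])]))
E
```

```text
time: 27.1
position: [0.5024, 0.1354, 0.2662]
orientation: [0.892, 0.453, 0.007, 0.005]
ft_force: [1.0, 0.7, -0.1]
grip_width: 0.0753
```

View pics/o20.png

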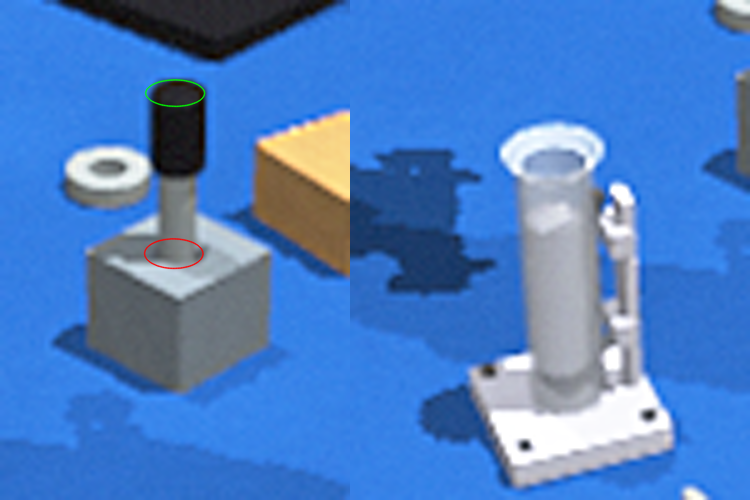

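View pics/s20.png

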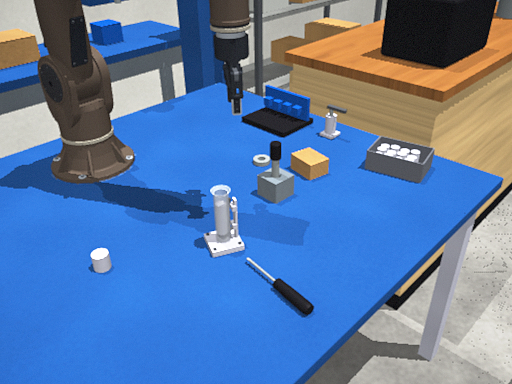

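View pics/w20.png

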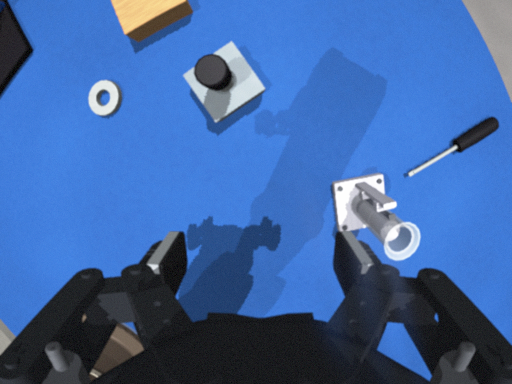

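The rod stands upright in its stand with its handle at scene (276,150), and both pins rest on the stop. The bystanders have not moved and the gripper is clear of everything, so I'm handing in.

```bash
python3 -c "
from workcell import order
print(order.finish_job())"
```

```text
the job is handed in; nothing more can be done
None
```

The job is done and was handed in at about 27 s on the robot's clock, well under the 67 s limit; no verdict was reported.

- **Loading:** I put the slim pin into the mouth and let go. It dropped onto the stuck pin and stood a few millimetres proud.
- **Tamping:** I pushed both pins down until the force rose sharply, with the top pin about 35 mm below the mouth. I then held about 21 N for a little over 0.7 s. The highest push I read was about 28 N, or about 30 N with the rod's weight. I only read the force at the end of each move, so a short peak in between could have gone unseen.
- **Rod:** I lowered it into the stand's hole until the foot touched with about 8 N, let go and backed away. The last pictures show it standing upright, matching its original place.
- **Other checks:** In those pictures the pins sit on the stop. The fat pin, bearing ring, screwdriver and carton look where they were, and the gripper touches nothing.
- **Disagreements:** The cameras differed by 2–4 mm on the positions of things. I split the differences and checked alignment by eye before each insertion.

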